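Line up the reagent bottles by height on the bottle rack

TASK

Put the four screw-cap bottles back on the bottle rack in order of height: the tallest on the mark next to the red end stop, then each shorter one on the next mark along, the shortest at the far end. Keep every bottle upright throughout and leave each one standing upright, centred on its own mark.

Things in the scene. Friction and masses are not known exactly. Their poses are not given: they have to be found in the camera images.
- amber_bottle: brown glass bottle with a black screw cap and a white and blue label: the tallest, 165 mm high, body 72 mm diameter; cap 38 mm diameter, from 143 mm above the underside to the top; 0.5 kg. The cap is fixed and can be gripped from above. Origin at the centre of the underside, z up along the bottle.
- blue_cap_bottle: clear bottle with a blue screw cap: second tallest, 142 mm high, body 60 mm diameter; cap 42 mm diameter, from 118 mm above the underside to the top; 0.2 kg. The cap is fixed and can be gripped from above. Origin at the centre of the underside, z up along the bottle.
- white_cap_bottle: clear bottle with dark contents and a white screw cap: third tallest, 126 mm high, body 61 mm diameter; cap 46 mm diameter, from 105 mm above the underside to the top; 0.14 kg. The cap is fixed and can be gripped from above. Origin at the centre of the underside, z up along the bottle.
- red_cap_bottle: small brown bottle with a broad red screw cap: the shortest, 92 mm high, body 40 mm diameter; cap 33 mm diameter, from 66 mm above the underside to the top; 0.09 kg. The cap is fixed and can be gripped from above. Origin at the centre of the underside, z up along the bottle.
- mark_1: round white mark, blue rim and centre dot, 82 mm diameter, 2 mm thick, fixed on the rack: number 1 of four alike in a row, 95 mm apart, mark_1 at the right (-y), mark_4 at the left end. Origin: centre of its underside, 14 mm above the work surface (bottles on it stand at 16 mm). y axis along the row; x across it to the rack's low steel rail (45 mm high, 49 mm away)
- mark_2: round white mark, blue rim and centre dot, 82 mm diameter, 2 mm thick, fixed on the rack: number 2 of four alike in a row, 95 mm apart, mark_1 at the right (-y), mark_4 at the left end. Origin: centre of its underside, 14 mm above the work surface (bottles on it stand at 16 mm). y axis along the row; x across it to the rack's low steel rail (45 mm high, 49 mm away)
- mark_3: round white mark, blue rim and centre dot, 82 mm diameter, 2 mm thick, fixed on the rack: number 3 of four alike in a row, 95 mm apart, mark_1 at the right (-y), mark_4 at the left end. Origin: centre of its underside, 14 mm above the work surface (bottles on it stand at 16 mm). y axis along the row; x across it to the rack's low steel rail (45 mm high, 49 mm away)
- mark_4: round white mark, blue rim and centre dot, 82 mm diameter, 2 mm thick, fixed on the rack: number 4 of four alike in a row, 95 mm apart, mark_1 at the right (-y), mark_4 at the left end. Origin: centre of its underside, 14 mm above the work surface (bottles on it stand at 16 mm). y axis along the row; x across it to the rack's low steel rail (45 mm high, 49 mm away)
- red_end_stop: upright red plate standing at one end of the bottle rack (a grey one of the same shape stands at the other end; which end is which changes): 85 mm across the row, 10 mm thick, its top 69 mm above the work surface, 64 mm beyond the centre of the nearest mark. Origin at the centre of its underside

How it is judged:
By the outcome, as a careful person would: the job done as asked, in the order asked, and still so for the second after the job is handed in, with the robot touching nothing.
It also fails if it takes over 104 s, if anything falls off the work surface, if the arm or the gripper's body presses on something with over 40 N, if the wrist force passes 120 N, or if a joint passes its speed limit or range.

ROBOT

A 6-joint arm with a two-finger parallel gripper is mounted at the origin on a cart in front of the work surface, level with it; the furniture and walls round the work are solid. World frame = base frame: x ahead of the robot, y to its left, z up, the work surface at z = 0. Lengths are in m, angles in degrees, forces in N, time in s.
With the tool pointing down it reaches from about 0.4 to 0.825 m from the base axis. Payload 7 kg.
Tool frame: the origin (TCP) lies at the very end of the fingers, on their centre line; the grasp point (between the pads) lies 19 mm behind it; x points along the fingers, z is the direction in which the jaws open and shut, and the axes are right-handed (so a half turn about x gives the same grasp; the last joint's range is limited). The gripper opens to 88 mm and grips with 3 to 60 N. Pads are 19 mm wide; open, the fingers measure 130 mm over their backs; the gripper's body (78 mm by 193 mm) begins 47 mm behind the grasp point.
Start: joints at [85.548, 20.546, 0.682, 0, -70.136, -16.507], TCP at [0.241, 0.63, 0.227] pointing down, gripper open.
Joint ranges: [-176.03, 176.03], [-82.01, 121.73], [-58.28, 71.71], [-173.87, 95.51], [-174.79, -0.11], [-173.66, 173.66]. Speed limits (degrees/s): [136.94, 136.94, 172.46, 180, 180, 180].

INTERFACE

Orientations are given as [roll, pitch, yaw] about the fixed x, y, z axes, in that order (R = Rz(yaw) Ry(pitch) Rx(roll)).
In Python, from plant import * gives the robot as it stands.
- The arm moves only by the tool arm_command, never from a script. Its argument "commands" is one flat list of numbers, 5 for each row, row after row: the shift along the tool's x, y, z in mm, then the turn about the tool's x in degrees, then the opening in per cent of the stroke, from 0 (shut) to 100 (fully open). A call has 1 to 5 rows; each row shifts and turns the pose as measured when the row begins, along the tool's axes as they then stand; what a row does not reach is not made up. A row lasts 1/8 s, in which the tool goes at most 62.5 mm and 10.7 degrees, less where a joint would pass 70% of its speed; a pose out of reach is approached as far as the arm can. A call is refused whole if a number of a shift passes 62.5 or a number of a turn 10.7, either way. A call with a gripper value outside its range is refused whole. The fingers move at their own pace and stop on an object; the grip force is fixed at half the most. Time passes only in rows, so rows that do not move let the fingers close. It gives the time, the measured TCP pose, the force and the opening at its end, in the units of the state.
- get_obs(): the state, without advancing time (a new reading comes with each control period).
- snapshot(name): name is "scene" or "top"; returns a dict with "frame" (420x560x3 uint8, blue, green, red), "fov_y" (degrees; the focal length in pixels is half the picture's height over the tangent of half this angle, whatever the lens; pixels are square), "cx", "cy" (the principal point, pixels), "dist" ([k1, k2, p1, p2, k3] as OpenCV has them; the pictures are not rectified), "world_to_cam" (4x4, takes a point from world to camera coordinates). Camera axes: x right, y up, looking along -z (the intrinsics and any distortion apply to the point x, -y, -z); pixel columns grow to the right and rows downward; lengths in m; the calibration is good to about 2 mm. A picture is of the moment at which its call begins. There is no depth.
- close_job(): hands the job in, once; it reports no verdict.
The state is a dict: "clock": time; "joint_pos": joint angles; "qvel": joint speeds; "tau": joint torques, N m; "tool_pos": TCP position; "orientation": TCP orientation; "force": force on the tool from outside, world axes, zero at the start; "moment": the same for the moment, N m; "opening": finger opening in m.
Only numpy, scipy, OpenCV 4.12 (cv2) and the standard library are available. Lean on these libraries where they do the work, as an engineer would, in place of code of your own. Each camera call takes 0.05 s, during which the arm holds its last target. There are 200 camera calls.

## Working session

There is one attempt and no reset: what is moved stays moved. The work goes in short steps, Python scripts to look and compute and a tool call to move; the robot and the scene stay as the last step left them, time stands still between calls to the robot, and variables do not carry over. Pictures are saved under pics/ and viewed, about 12 in all and at most 16, crops included, and the job is handed in when it is done.

Besides the shell and the picture viewer there is one more tool, called after ">>>" by a JSON object that holds its "name" and its "arguments". arm_command: Moves the arm, as the interface text tells. Its arguments: {"type":"object","properties":{"commands":{"type":"array"}},"required":["commands"]}

```bash
mkdir -p pics && cat > h.py <<'E'
from plant import *
import numpy as np, cv2
def K(s):
    f=s["frame"].shape[0]/2/np.tan(np.radians(s["fov_y"])/2)
    return np.array([[f,0,s["cx"]],[0,f,s["cy"]],[0,0,1.]])
F=np.diag([1,-1,-1.])
def px2w(s,uv,z):
    p=cv2.undistortPoints(np.array([[uv]],float),K(s),np.array(s["dist"],float))[0,0]
    M=np.array(s["world_to_cam"]);R,t=M[:3,:3],M[:3,3]
    d=R.T@(F@np.array([p[0],p[1],1.])); c=-R.T@t
    return c+d*(z-c[2])/d[2]
def w2px(s,P):
    M=np.array(s["world_to_cam"]);q=(F@(M[:3,:3]@np.array(P,float).T+M[:3,3:])).T
    return cv2.projectPoints(q.reshape(-1,1,3),np.zeros(3),np.zeros(3),K(s),np.array(s["dist"],float))[0][:,0]
def shot(n,fn):
    s=snapshot(n);cv2.imwrite(fn,s["frame"]);return s
E
python3 - <<'E'
from h import *
import pickle
o=get_obs();print(o)
for n in("scene","top"):
    s=shot(n,f"pics/{n}0.png");pickle.dump(s,open(n+"0.pkl","wb"))
    M=np.array(s["world_to_cam"]);print(n,-M[:3,:3].T@M[:3,3],s["fov_y"],s["dist"])
E
```

```text
{'clock': 0.0, 'joint_pos': array([ 8.55486590e+01,  2.05917113e+01,  6.35919338e-01, -2.04787150e-02,
       -7.01359044e+01, -1.65061200e+01]), 'qvel': array([-0.00496983, -0.03834035, -0.05607718,  0.04540745,  0.01673659,
        0.00396473]), 'tau': array([-2.44351533e-03, -5.82718885e+01,  2.93060392e+01,  6.99701026e+00,
        7.04320759e-03, -1.61723692e-04]), 'tool_pos': array([0.24128839, 0.6298948 , 0.22563474]), 'orientation': array([   4.65075148,   89.9063039 , -106.31368334]), 'force': array([-0.12096486, -0.24721153,  0.4846212 ]), 'moment': array([0.00540535, 0.04253762, 0.02804153]), 'opening': 0.08765903263277933}
scene [-0.01935963 -0.69585813  0.52113819] 54.675215181288415 [0.00037687 0.         0.         0.         0.        ]
top [ 0.33260269 -0.00453126  1.10696057] 52.97763194975931 [-0.098647  0.        0.        0.        0.      ]
```

View pics/scene0.png

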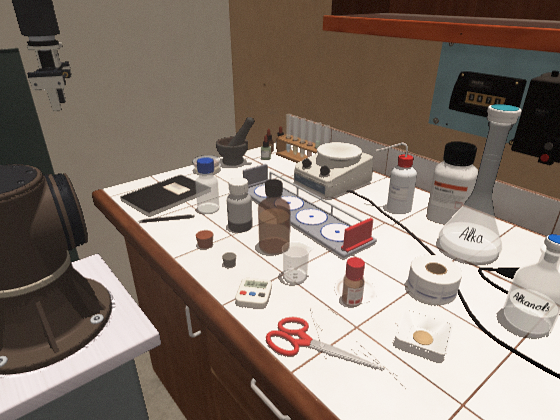

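View pics/top0.png

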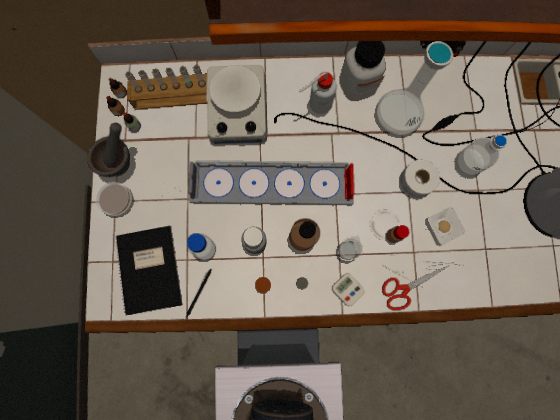

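The red stop is on the right, next to mark_1 (top px 350,184). The marks are at about (324,184), (289,184), (254,183) and (218,183). The caps are at: blue (197,243), white (254,236), amber (308,230), red (401,232). I'll enlarge the image to read them more closely.

```bash
python3 - <<'E'
import cv2
a=cv2.imread("pics/top0.png")[155:275,170:430];cv2.imwrite("pics/c1.png",cv2.resize(a,None,fx=3,fy=3,interpolation=cv2.INTER_CUBIC))
b=cv2.imread("pics/scene0.png")[140:315,180:400];cv2.imwrite("pics/c2.png",cv2.resize(b,None,fx=3.4,fy=3.4,interpolation=cv2.INTER_CUBIC))
E
```

```text
(no output)
```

View pics/c1.png

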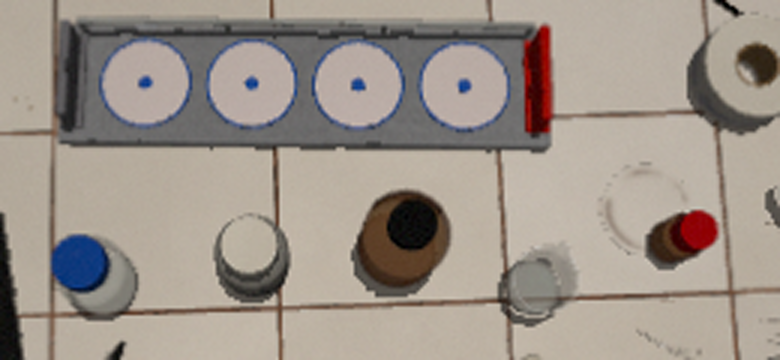

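View pics/c2.png

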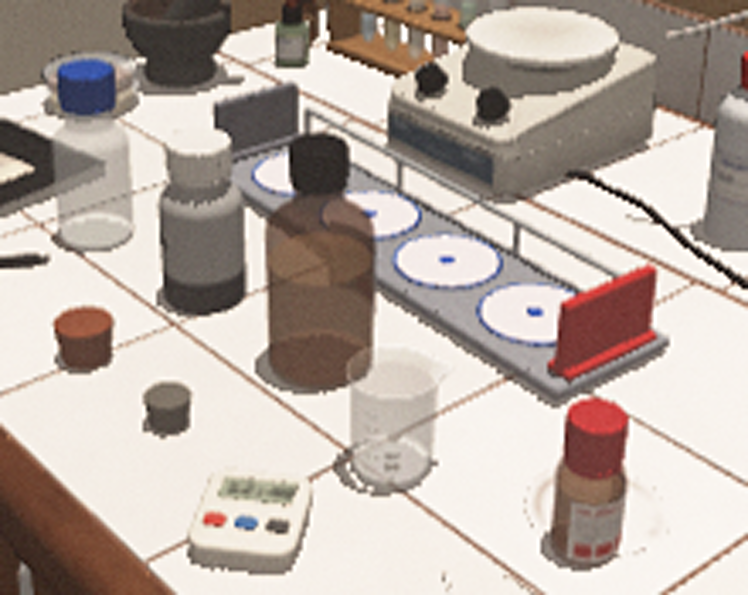

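Enlarged top view, crop pixels: marks at x 145, 251, 357 and 464, y about 84. Caps are blue (79,263), white (249,244), amber (411,223), red (696,230). Next I'll compute positions and overlay the models on both views.

```bash
cat > ov.py <<'E'
from h import *
import pickle
B={"amber":(.165,.019,.143,.036),"blue":(.142,.021,.118,.030),"white":(.126,.023,.105,.0305),"red":(.092,.0165,.066,.020)}
def draw(s,objs,x0,y0,w,h,f,fn):
    im=cv2.resize(s["frame"][y0:y0+h,x0:x0+w],None,fx=f,fy=f,interpolation=cv2.INTER_CUBIC)
    t=np.linspace(0,2*np.pi,60)
    for (x,y,z,r) in objs:
        p=w2px(s,np.c_[x+r*np.cos(t),y+r*np.sin(t),0*t+z])
        cv2.polylines(im,[np.int32(((p-[x0,y0])+.5)*f-.5)],True,(0,255,0),1)
    cv2.imwrite(fn,im)
E
python3 - <<'E'
from ov import *
T=pickle.load(open("top0.pkl","rb"));S=pickle.load(open("scene0.pkl","rb"))
tp=lambda x,y:((x+.5)/3-.5+170,(y+.5)/3-.5+155)
sp=lambda x,y:((x+.5)/3.4-.5+180,(y+.5)/3.4-.5+140)
for n,c in dict(m4=(145.5,82.5),m3=(251.5,83),m2=(357.5,84.5),m1=(464,85.5)).items(): print(n,px2w(T,tp(*c),.016).round(4))
for n,c in dict(m3=(372,213),m2=(446,260),m1=(535,311)).items(): print("scene",n,px2w(S,sp(*c),.016).round(4))
objs=[]
for n,c,d in [("amber",(411,222),(320,147)),("blue",(79,263),(86,70)),("white",(249,243),(195,140)),("red",(696,230),(598,412))]:
    h,rc,zc,rb=B[n];p=px2w(T,tp(*c),h);print(n,p.round(4),"scene",px2w(S,sp(*d),h).round(4))
    objs+=[(p[0],p[1],h,rc),(p[0],p[1],0,rb)]
draw(T,objs,170,155,260,120,3,"pics/o1.png");draw(S,objs,180,140,220,175,3.4,"pics/o2.png")
a=cv2.imread("pics/o1.png");b=cv2.imread("pics/o2.png")
b=cv2.resize(b,(300,239));cv2.imwrite("pics/o1.png",a)
E
```

```text
m4 [0.6257 0.1431 0.016 ]
m3 [0.6223 0.0484 0.016 ]
m2 [ 0.618 -0.046  0.016]
m1 [ 0.6142 -0.141   0.016 ]
scene m3 [0.6238 0.0458 0.016 ]
scene m2 [ 0.6166 -0.048   0.016 ]
scene m1 [ 0.6144 -0.1415  0.016 ]
amber [ 0.471  -0.0767  0.165 ] scene [ 0.4673 -0.0847  0.165 ]
blue [0.4503 0.1778 0.142 ] scene [0.4502 0.1736 0.142 ]
white [0.4641 0.0476 0.126 ] scene [0.4608 0.0465 0.126 ]
red [ 0.4674 -0.3154  0.092 ] scene [ 0.4694 -0.3179  0.092 ]
```

View pics/o1.png

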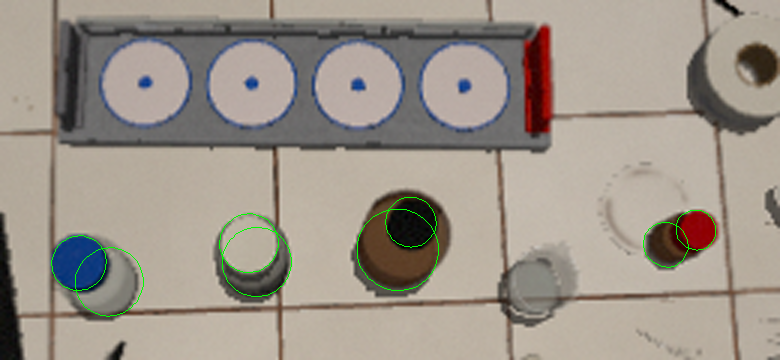

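View pics/o2.png

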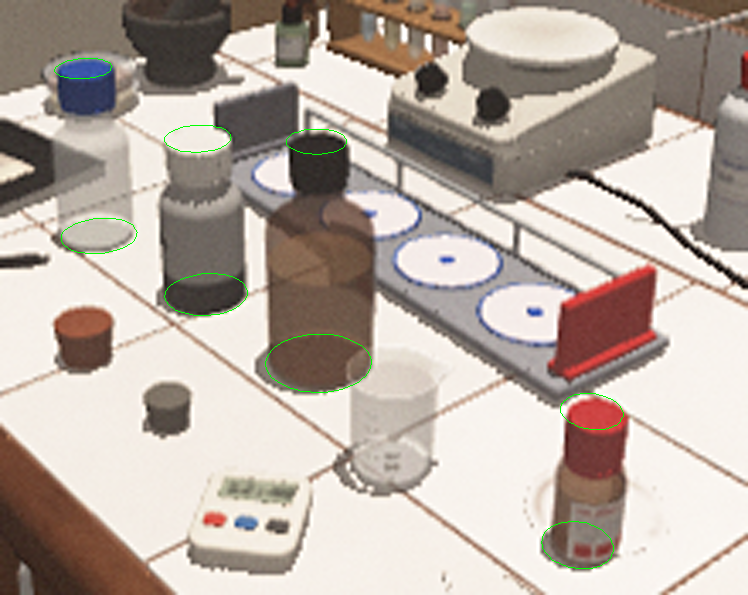

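The overlays fit to about 3 mm in both views. Averaged positions (m):

| Item | x | y |
|---|---|---|
| amber | .470 | -.079 |
| blue | .450 | .176 |
| white | .463 | .047 |
| red | .468 | -.317 |
| m1 | .614 | -.1415 |
| m2 | .618 | -.047 |
| m3 | .622 | .048 |
| m4 | .6255 | .143 |

Neighbouring marks come out at 95 mm, as stated. I'll place the shortest bottle first so the gripper body always clears its neighbours. First I'll turn the tool about +69° so that tool z = -x and tool y = -y.

>>> {"name": "arm_command", "arguments": {"commands": [0,50,0,10,100,0,50,0,10,100,0,50,0,10,100,0,50,0,10,100,0,50,0,10,100]}}

```text
clock: 0.72
tool_pos: [0.4251, 0.4673, 0.222]
orientation: [49.8, 89.6, -112.4]
force: [0.3, -0.0, -0.9]
opening: 0.0876
```

>>> {"name": "arm_command", "arguments": {"commands": [0,60,0,9,100,0,60,0,8.5,100,0,60,0,0,100,0,60,0,0,100,0,60,0,0,100]}}

```text
clock: 1.35
tool_pos: [0.4514, 0.161, 0.2217]
orientation: [63.3, 89.4, -117.2]
force: [1.3, -0.7, 0.1]
opening: 0.0877
```

>>> {"name": "arm_command", "arguments": {"commands": [0,60,0,0,100,0,60,0,0,100,0,60,0,0,100,0,60,0,0,100,0,60,0,0,100]}}

```text
clock: 1.98
tool_pos: [0.4464, -0.1483, 0.2251]
orientation: [70.6, 89.4, -109.7]
force: [1.7, 0.7, 0.2]
opening: 0.0874
```

>>> {"name": "arm_command", "arguments": {"commands": [0,60,-8,0,100,0,60,-8,0,100,0,49,-6,0,100,0,0,0,0,100,40,0,0,0,100]}}

```text
clock: 2.6
tool_pos: [0.4669, -0.3282, 0.1871]
orientation: [92.2, 89.4, -88.5]
force: [1.1, -0.1, -1.5]
opening: 0.0876
```

>>> {"name": "arm_command", "arguments": {"commands": [20,-11,-1,0,100,30,0,0,0,100,0,0,0,0,100,0,0,0,0,100]}}

```text
clock: 3.1
tool_pos: [0.4658, -0.3147, 0.1336]
orientation: [60.7, 89.5, -120.0]
force: [0.3, -0.0, 0.8]
opening: 0.0874
```

```bash
python3 - <<'E'
from h import *
s=shot("top","pics/t1a.png");cv2.imwrite("pics/t1.png",cv2.resize(s["frame"][180:300,330:470],None,fx=4,fy=4,interpolation=cv2.INTER_CUBIC))
s=shot("scene","pics/s1a.png");cv2.imwrite("pics/s1.png",cv2.resize(s["frame"][150:330,230:450],None,fx=3,fy=3,interpolation=cv2.INTER_CUBIC))
o=get_obs();print(o["tool_pos"],o["orientation"],o["joint_pos"])
E
```

```text
[ 0.46573207 -0.31470621  0.13362447] [  62.4273426    89.48330171 -118.24227313] [-13.73912996  14.51757893 -21.28648692   0.61578309 -54.32690345
  12.70984025]
```

View pics/s1.png

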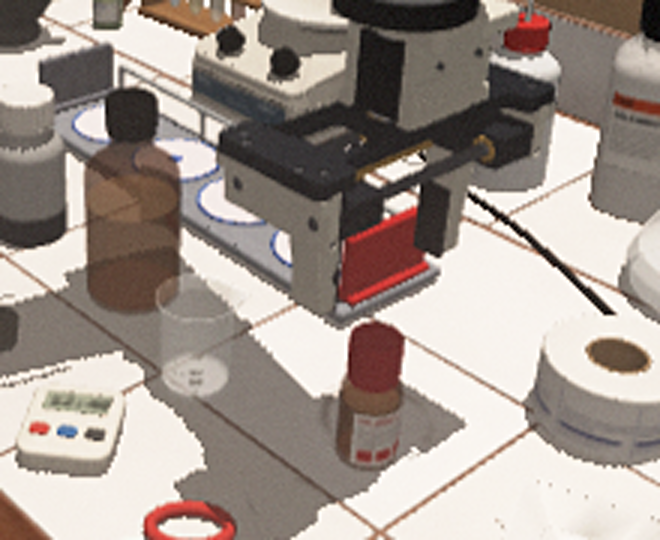

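The scene crop shows the open fingers straddling the red cap (fingertips about (310,310) and (435,250), cap (376,340)). Clear to descend and grip.

>>> {"name": "arm_command", "arguments": {"commands": [35,2,-1,0,100,35,0,0,0,100,0,0,0,0,100,0,0,0,0,30,0,0,0,0,20]}}

```text
clock: 3.82
tool_pos: [0.4715, -0.319, 0.07]
orientation: [121.0, 89.2, -59.6]
force: [0.3, 0.1, 0.5]
opening: 0.0726
```

>>> {"name": "arm_command", "arguments": {"commands": [0,0,0,0,20,0,0,0,0,10,0,0,0,0,0,0,0,0,0,0,0,0,0,0,0]}}

```text
clock: 4.45
tool_pos: [0.4726, -0.3194, 0.0724]
orientation: [129.5, 89.0, -51.1]
force: [-0.3, -0.3, -0.2]
opening: 0.0322
```

Gripped: the opening stopped at 32 mm on the 33 mm cap. Now lifting and carrying it to mark_4.

>>> {"name": "arm_command", "arguments": {"commands": [-40,0,0,0,0,-50,0,0,0,0,-20,0,-40,0,0,0,0,-50,0,0,0,-20,-45,0,0]}}

```text
clock: 5.08
tool_pos: [0.6065, -0.3, 0.1867]
orientation: [127.0, 89.1, -53.8]
force: [-0.0, -0.9, -1.2]
opening: 0.0321
```

>>> {"name": "arm_command", "arguments": {"commands": [0,-50,-10,0,0,0,-55,0,0,0,0,-55,0,0,0,0,-55,0,0,0,0,-55,0,0,0]}}

```text
clock: 5.7
tool_pos: [0.6228, -0.0244, 0.1792]
orientation: [109.5, 89.2, -71.5]
force: [0.4, 0.5, 0.1]
opening: 0.032
```

>>> {"name": "arm_command", "arguments": {"commands": [0,-55,0,0,0,0,-55,0,0,0,0,-45,0,0,0,0,0,0,0,0]}}

```text
clock: 6.2
tool_pos: [0.6241, 0.1395, 0.1757]
orientation: [101.0, 89.2, -79.7]
force: [-0.2, -1.3, -0.8]
opening: 0.0318
```

>>> {"name": "arm_command", "arguments": {"commands": [30,-2,-1,0,0,30,0,0,0,0,10,0,0,0,0,0,0,0,0,0]}}

```text
clock: 6.7
tool_pos: [0.6253, 0.1396, 0.1042]
orientation: [99.4, 89.2, -81.4]
force: [0.8, -0.0, -0.5]
opening: 0.0319
```

```bash
python3 - <<'E'
from ov import *
o=get_obs();p=o["tool_pos"];print(p,o["orientation"])
s=snapshot("scene");z=p[2]-.0724
draw(s,[(p[0],p[1]+.002,z,.02),(p[0],p[1]+.002,z+.066,.0165),(.6255,.143,.016,.041)],200,130,180,130,4,"pics/s2.png")
E
```

```text
[0.6252826  0.13958407 0.10421872] [ 99.40917726  89.21576318 -81.3598625 ]
```

View pics/s2.png

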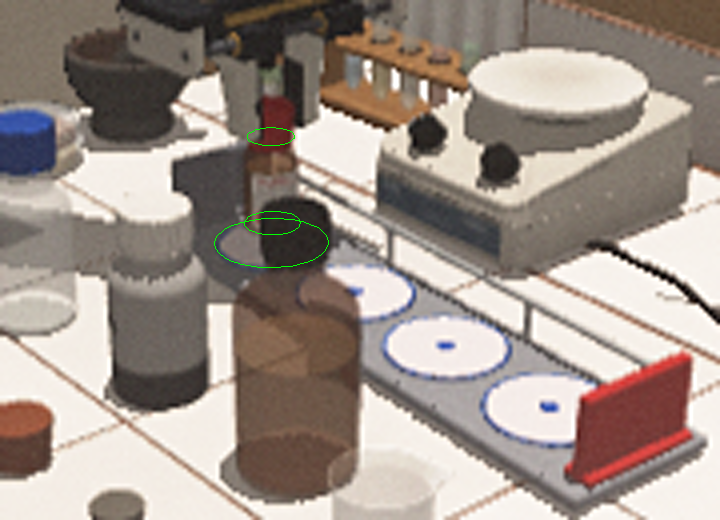

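The carried red bottle matches the overlay (body centre about column 271, predicted 270). Lowering the last 14 mm and releasing.

>>> {"name": "arm_command", "arguments": {"commands": [7,-2,0,0,0,7,0,0,0,0,0,0,0,0,0]}}

```text
clock: 7.12
tool_pos: [0.6269, 0.1418, 0.0923]
orientation: [118.8, 89.2, -62.0]
force: [-0.3, -0.0, 0.2]
opening: 0.0322
```

>>> {"name": "arm_command", "arguments": {"commands": [4,0,1,0,0,2,0,0,0,0,0,0,0,0,0]}}

```text
clock: 7.5
tool_pos: [0.6269, 0.1423, 0.0887]
orientation: [131.9, 89.2, -48.8]
force: [0.5, -0.6, -0.5]
opening: 0.032
```

>>> {"name": "arm_command", "arguments": {"commands": [2,0,1,0,0,2,0,0,0,0]}}

```text
clock: 7.75
tool_pos: [0.6275, 0.1429, 0.0882]
orientation: [144.6, 89.0, -36.0]
force: [-7.4, 0.7, 18.6]
opening: 0.0322
```

>>> {"name": "arm_command", "arguments": {"commands": [0,0,0,0,50,0,0,0,0,100,0,0,0,0,100,0,0,0,0,100,-15,0,0,0,100]}}

```text
clock: 8.38
tool_pos: [0.6263, 0.1427, 0.1021]
orientation: [135.9, 89.1, -44.7]
force: [0.0, -0.5, -0.1]
opening: 0.0765
```

>>> {"name": "arm_command", "arguments": {"commands": [-40,0,0,0,100,-50,0,20,0,100,-20,40,50,0,100,0,40,50,0,100,0,10,30,0,100]}}

```text
clock: 9.0
tool_pos: [0.4772, 0.0573, 0.218]
orientation: [148.9, 88.9, -31.7]
force: [0.8, 0.1, 1.3]
opening: 0.0875
```

```bash
python3 - <<'E'
from ov import *
o=get_obs();print(o["tool_pos"],o["orientation"],o["opening"])
x,y=.6255,.143
M=[(.6255,.143,.016,.041)]
S=snapshot("scene");T=snapshot("top")
ob=M+[(x,y,.016,.02),(x,y,.108,.0165)]
draw(T,ob,190,130,100,110,4,"pics/a.png");draw(S,ob,220,130,90,110,4,"pics/b.png")
cv2.imwrite("pics/p3.png",np.hstack([cv2.imread("pics/a.png"),cv2.imread("pics/b.png")]))
E
```

```text
[0.47717019 0.05728189 0.21802837] [148.90886274  88.88143037 -31.67252478] 0.08748011831989767
```

View pics/p3.png

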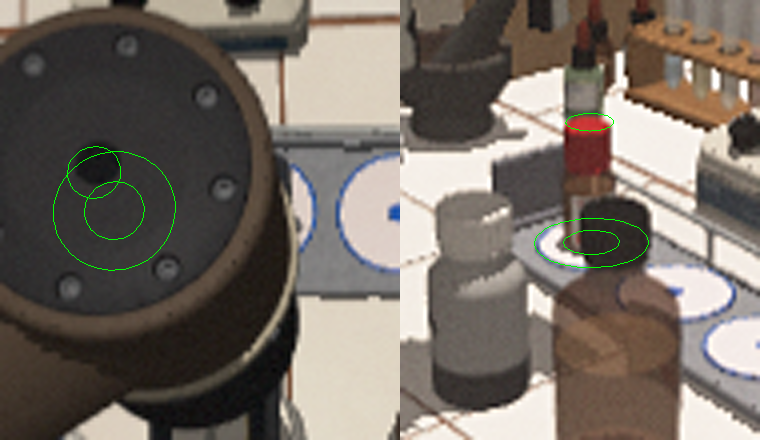

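The red bottle stands on mark_4 and the overlay agrees (cap centre column 588, predicted 589). Next is the white bottle.

>>> {"name": "arm_command", "arguments": {"commands": [0,9,13,0,100,35,0,0,0,100,35,0,0,0,100,0,0,0,0,100]}}

```text
clock: 9.6
tool_pos: [0.4661, 0.0482, 0.1503]
orientation: [161.7, 88.7, -18.8]
force: [0.0, -0.7, 0.2]
opening: 0.0873
```

>>> {"name": "arm_command", "arguments": {"commands": [22,1,3,0,100,22,0,0,0,100,0,0,0,0,100]}}

```text
clock: 9.98
tool_pos: [0.4672, 0.048, 0.1097]
orientation: [165.7, 88.4, -14.7]
force: [0.1, 0.7, 0.6]
opening: 0.0875
```

>>> {"name": "arm_command", "arguments": {"commands": [4,1,4,0,0,0,0,0,0,0,0,0,0,0,0,0,0,0,0,0,0,0,0,0,0]}}

```text
clock: 10.6
tool_pos: [0.4654, 0.0481, 0.1095]
orientation: [171.7, 88.2, -8.7]
force: [0.9, -0.4, -0.6]
opening: 0.0449
```

>>> {"name": "arm_command", "arguments": {"commands": [-45,0,0,0,0,-5,0,-50,0,0,0,0,-50,0,0,0,0,-47,0,0]}}

```text
clock: 11.1
tool_pos: [0.6116, 0.0472, 0.1671]
orientation: [174.1, 88.1, -6.1]
force: [0.2, 1.0, -0.5]
opening: 0.0445
```

>>> {"name": "arm_command", "arguments": {"commands": [30,-1,-9,0,0,8,0,0,0,0]}}

```text
clock: 11.35
tool_pos: [0.6248, 0.0477, 0.1275]
orientation: [173.5, 88.1, -6.9]
force: [-0.2, 0.2, -0.4]
opening: 0.0445
```

>>> {"name": "arm_command", "arguments": {"commands": [2,0,3,0,0]}}

```text
clock: 11.48
tool_pos: [0.6216, 0.0475, 0.1253]
orientation: [172.1, 88.2, -8.3]
force: [0.5, 0.0, 13.7]
opening: 0.0445
```

>>> {"name": "arm_command", "arguments": {"commands": [0,0,0,0,100,0,0,0,0,100,0,0,0,0,100,-45,0,0,0,100,-45,0,0,0,100]}}

```text
clock: 12.1
tool_pos: [0.6157, 0.0479, 0.2176]
orientation: [169.8, 88.3, -10.4]
force: [1.1, 0.2, 0.4]
opening: 0.0854
```

>>> {"name": "arm_command", "arguments": {"commands": [0,-40,55,0,100,0,-45,55,0,100,0,-43,55,0,100]}}

```text
clock: 12.48
tool_pos: [0.4685, 0.1659, 0.2168]
orientation: [178.5, 87.8, -2.1]
force: [1.0, 2.4, 0.1]
opening: 0.0878
```

```bash
python3 - <<'E'
from ov import *
o=get_obs();print(o["tool_pos"],o["orientation"],o["opening"])
ob=[(.622,.0475,.016,.041),(.622,.0475,.142,.023),(.622,.0475,.016,.0305),(.6255,.143,.108,.0165),(.450,.176,.142,.021)]
S=snapshot("scene")
draw(S,ob,190,120,140,130,5,"pics/p4.png")
E
```

```text
[0.46846238 0.16588122 0.21676013] [178.53314363  87.79880534  -2.08065062] 0.0878125674044333
```

View pics/p4.png

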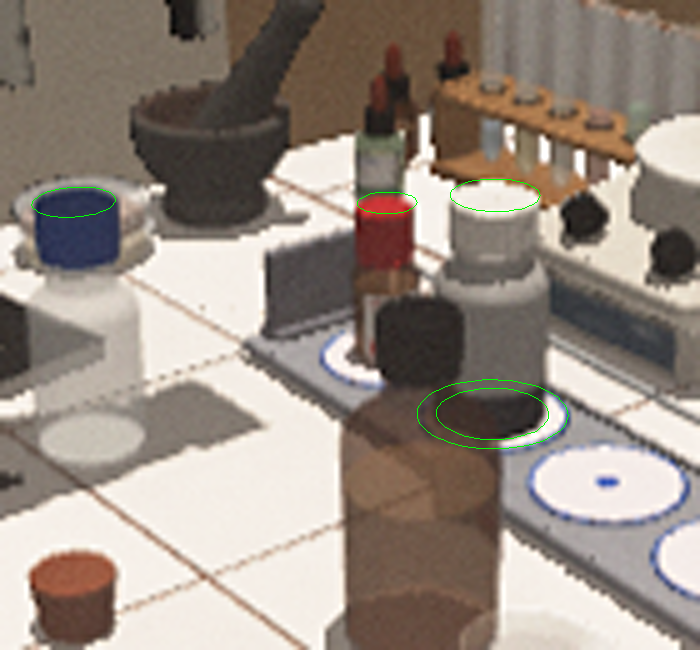

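White matches its overlay on mark_3 (cap column 495 in both). The blue cap sits about 1 mm to the right of my estimate, so I'm using y≈.175 for the pick.

>>> {"name": "arm_command", "arguments": {"commands": [0,-9,20,0,100,40,0,2,0,100,40,0,0,0,100]}}

```text
clock: 12.9
tool_pos: [0.4445, 0.1826, 0.1397]
orientation: [-168.2, 87.3, 11.7]
force: [0.3, 0.2, -0.5]
opening: 0.0878
```

>>> {"name": "arm_command", "arguments": {"commands": [18,7,-6,0,100,0,0,0,0,0,0,0,0,0,0,0,0,0,0,0,0,0,0,0,0]}}

```text
clock: 13.52
tool_pos: [0.4509, 0.176, 0.1228]
orientation: [-167.4, 87.2, 12.5]
force: [-0.3, 0.3, -0.3]
opening: 0.0531
```

>>> {"name": "arm_command", "arguments": {"commands": [0,0,0,0,0]}}

```text
clock: 13.65
tool_pos: [0.4511, 0.1763, 0.1233]
orientation: [-166.8, 87.2, 13.2]
force: [0.3, 1.1, -0.4]
opening: 0.0434
```

>>> {"name": "arm_command", "arguments": {"commands": [0,0,0,0,0,-50,0,0,0,0]}}

```text
clock: 13.9
tool_pos: [0.4464, 0.174, 0.1706]
orientation: [-171.4, 87.6, 8.5]
force: [1.9, 1.2, -0.5]
opening: 0.0413
```

>>> {"name": "arm_command", "arguments": {"commands": [-55,0,0,0,0,-55,0,-10,0,0,0,50,-40,0,0,0,55,-40,0,0,0,55,-40,0,0]}}

```text
clock: 14.52
tool_pos: [0.5667, 0.0237, 0.2923]
orientation: [-167.5, 87.2, 13.0]
force: [0.9, 1.1, -1.3]
opening: 0.0413
```

>>> {"name": "arm_command", "arguments": {"commands": [0,45,-28,0,0,0,20,-14,0,0,0,0,0,0,0]}}

```text
clock: 14.9
tool_pos: [0.6111, -0.0471, 0.2907]
orientation: [-166.9, 87.5, 13.3]
force: [-0.5, 0.2, -1.8]
opening: 0.0416
```

Target TCP is about (.619, -.046, .139), so 150 mm down.

>>> {"name": "arm_command", "arguments": {"commands": [45,-1,-2,0,0,45,0,0,0,0,45,0,0,0,0]}}

```text
clock: 15.28
tool_pos: [0.6206, -0.0433, 0.1564]
orientation: [-167.0, 87.0, 13.2]
force: [0.8, 0.5, -2.3]
opening: 0.0413
```

>>> {"name": "arm_command", "arguments": {"commands": [12,3,2,0,0,3,0,0,0,0]}}

```text
clock: 15.52
tool_pos: [0.6175, -0.0455, 0.1392]
orientation: [-167.2, 87.3, 13.1]
force: [-1.2, 1.4, 15.0]
opening: 0.0416
```

>>> {"name": "arm_command", "arguments": {"commands": [0,0,0,0,100,0,0,0,0,100,0,0,0,0,100,-50,0,0,0,100,-50,0,0,0,100]}}

```text
clock: 16.15
tool_pos: [0.613, -0.0461, 0.2435]
orientation: [-167.6, 87.2, 12.8]
force: [0.9, -0.1, 0.0]
opening: 0.0847
```

>>> {"name": "arm_command", "arguments": {"commands": [0,10,45,0,100,0,12,45,0,100,0,10,45,0,100]}}

```text
clock: 16.52
tool_pos: [0.4802, -0.079, 0.2419]
orientation: [-169.1, 86.6, 11.3]
force: [0.6, -0.3, 0.5]
opening: 0.0875
```

```bash
python3 - <<'E'
from ov import *
o=get_obs();print(o["tool_pos"],o["orientation"],o["opening"])
ob=[(.618,-.047,.016,.041),(.618,-.047,.016,.03),(.618,-.047,.158,.021),(.622,.0475,.142,.023),(.47,-.079,.165,.019),(.47,-.079,0,.036)]
S=snapshot("scene")
draw(S,ob,230,120,140,140,4,"pics/p5.png")
E
```

```text
[ 0.48019118 -0.07902296  0.24192732] [-169.06777963   86.60854655   11.31661375] 0.08752172985618183
```

View pics/p5.png

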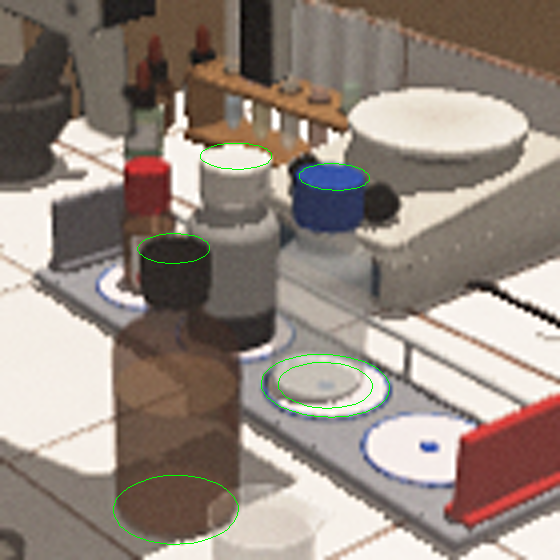

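Blue sits about 3 mm towards +y from centre (base about (318,381), mark centre (326,385)). I'll re-check that once the arm is clear. Amber matches its overlay, so descending on it.

>>> {"name": "arm_command", "arguments": {"commands": [30,0,12,0,100,40,0,2,0,100]}}

```text
clock: 16.82
tool_pos: [0.4658, -0.0793, 0.1745]
orientation: [-168.0, 86.0, 12.3]
force: [1.3, 0.2, -0.2]
opening: 0.0876
```

>>> {"name": "arm_command", "arguments": {"commands": [26,0,-3,0,60,0,0,0,0,0,0,0,0,0,0,0,0,0,0,0,0,0,0,0,0]}}

```text
clock: 17.45
tool_pos: [0.4711, -0.079, 0.1507]
orientation: [-168.2, 85.9, 12.1]
force: [0.1, 0.2, -0.0]
opening: 0.0433
```

>>> {"name": "arm_command", "arguments": {"commands": [0,0,0,0,0,0,0,0,0,0]}}

```text
clock: 17.7
tool_pos: [0.4711, -0.0789, 0.1511]
orientation: [-167.9, 85.8, 12.3]
force: [-0.6, -0.1, -2.4]
opening: 0.0361
```

>>> {"name": "arm_command", "arguments": {"commands": [-50,0,0,0,0,-5,20,-30,0,0,0,25,-50,0,0,0,14,-45,0,0]}}

```text
clock: 18.2
tool_pos: [0.5898, -0.1386, 0.2134]
orientation: [-165.6, 86.1, 14.7]
force: [-0.3, -0.5, -4.7]
opening: 0.0361
```

>>> {"name": "arm_command", "arguments": {"commands": [12,0,-18,0,0,15,0,0,0,0]}}

```text
clock: 18.45
tool_pos: [0.612, -0.1392, 0.1849]
orientation: [-164.9, 86.2, 15.3]
force: [-0.8, 0.7, -5.3]
opening: 0.0362
```

```bash
python3 - <<'E'
from ov import *
o=get_obs();p=o["tool_pos"];print(p)
z=p[2]-.151
ob=[(.6143,-.1412,.016,.041),(p[0]-.001,p[1],z,.036),(p[0]-.001,p[1],z+.143,.019),(.618,-.047,.016,.03),(.618,-.047,.158,.021)]
S=snapshot("scene")
draw(S,ob,270,120,120,140,4,"pics/p6.png")
E
```

```text
[ 0.61196691 -0.13922449  0.18485149]
```

View pics/p6.png

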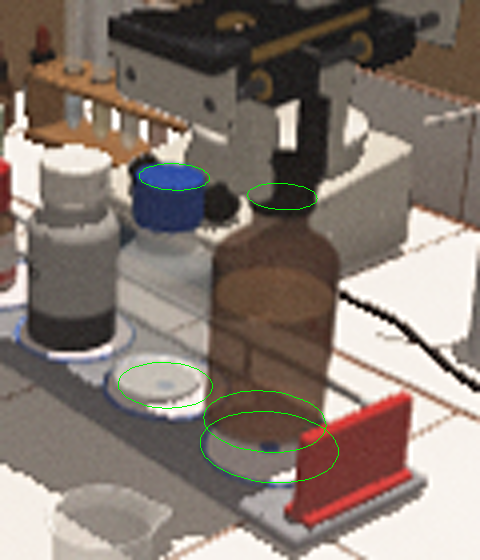

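The carried amber bottle fits its overlay upright (neck 283, base about 265). Lowering it.

>>> {"name": "arm_command", "arguments": {"commands": [12,2,-2,0,0,5,0,0,0,0]}}

```text
clock: 18.75
tool_pos: [0.6132, -0.1409, 0.1668]
orientation: [-165.3, 86.4, 15.0]
force: [-8.0, 2.4, 27.1]
opening: 0.0359
```

>>> {"name": "arm_command", "arguments": {"commands": [0,0,0,0,100,0,0,0,0,100,0,0,0,0,100,0,0,0,0,100,-55,0,0,0,100]}}

```text
clock: 19.38
tool_pos: [0.6074, -0.1414, 0.2204]
orientation: [-164.4, 86.6, 16.0]
force: [1.1, 0.3, 1.0]
opening: 0.0804
```

>>> {"name": "arm_command", "arguments": {"commands": [-50,0,0,0,100,0,55,20,0,100,0,60,20,0,100,0,60,20,0,100,0,60,20,0,100]}}

```text
clock: 20.0
tool_pos: [0.5303, -0.3774, 0.2696]
orientation: [-168.9, 86.0, 12.1]
force: [1.7, -1.1, 0.4]
opening: 0.0873
```

```bash
python3 - <<'E'
from ov import *
o=get_obs();print(o["tool_pos"],o["orientation"],o["force"])
ob=[]
for (x,y),n in zip([(.6143,-.1415),(.618,-.047),(.622,.0475),(.6255,.143)],["amber","blue","white","red"]):
    h,rc,zc,rb=B[n];ob+=[(x,y,.016,rb),(x,y,.016+h,rc)]
draw(snapshot("top"),ob,180,130,190,90,4,"pics/a.png")
draw(snapshot("scene"),ob,240,120,150,140,4,"pics/p7.png")
cv2.imwrite("pics/p8.png",cv2.imread("pics/a.png"))
E
```

```text
[ 0.53029331 -0.37736812  0.26964566] [-168.87224251   85.98612658   12.05665561] [ 1.68675045 -1.0983952   0.43967891]
```

View pics/p8.png

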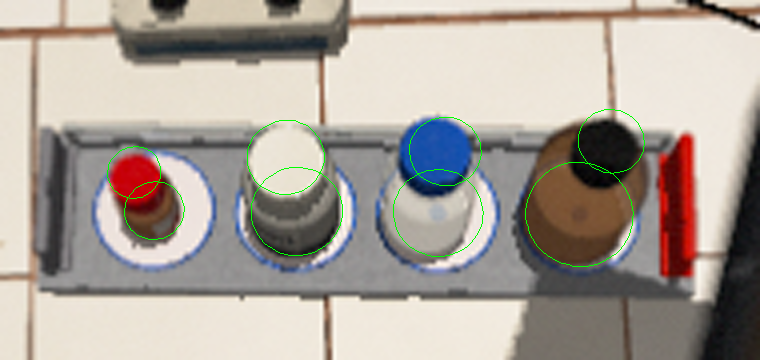

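View pics/p7.png

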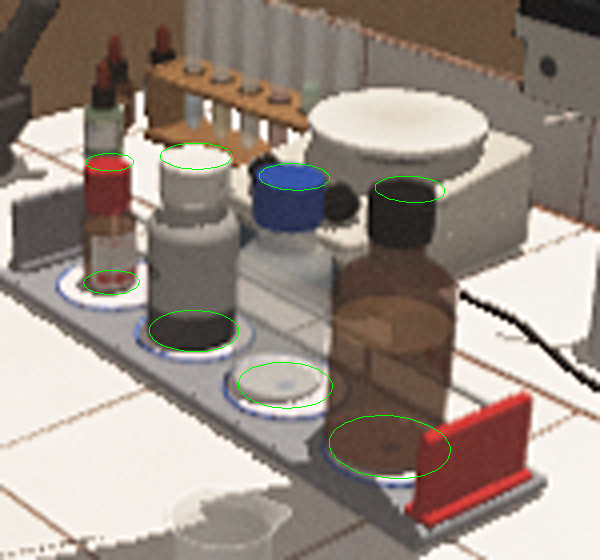

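All four stand in the right order. The overlay suggests blue is a few mm off towards +y and amber a few mm towards -x. I'll quantify that from the cap centres in both views.

```bash
python3 - <<'E'
from ov import *
T=snapshot("top");S=snapshot("scene")
tp=lambda x,y:((x+.5)/4-.5+180,(y+.5)/4-.5+130)
sp=lambda x,y:((x+.5)/4-.5+240,(y+.5)/4-.5+120)
# colour-blob check of visible caps top view
for n,t,s in [("amber",(606,149),(404,190)),("blue",(436,152),(289,178)),("white",(286,159),(196,158)),("red",(136,175),(109,163))]:
    h=B[n][0]+.016; print(n,px2w(T,tp(*t),h).round(4)[:2],px2w(S,sp(*s),h).round(4)[:2])
for n,t,s in [("dot2",(437,213),(285,385)),("dot1",(579,214),(389,447))]:
    print(n,px2w(T,tp(*t),.016).round(4)[:2],px2w(S,sp(*s),.016).round(4)[:2])
a=[cv2.resize(T["frame"][140:205,270:350],None,fx=5,fy=5,interpolation=cv2.INTER_CUBIC),cv2.resize(S["frame"][155:245,290:360],None,fx=3.61,fy=3.61,interpolation=cv2.INTER_CUBIC)]
cv2.imwrite("pics/p9.png",np.hstack([x[:324] for x in a]))
E
```

```text
amber [ 0.6097 -0.1381] [ 0.6108 -0.1404]
blue [ 0.6177 -0.0415] [ 0.6142 -0.0465]
white [0.6209 0.0474] [0.6196 0.0447]
red [0.6238 0.1419] [0.6241 0.1421]
dot2 [ 0.6179 -0.0461] [ 0.6175 -0.0471]
dot1 [ 0.6143 -0.1412] [ 0.6133 -0.1421]
```

View pics/p9.png

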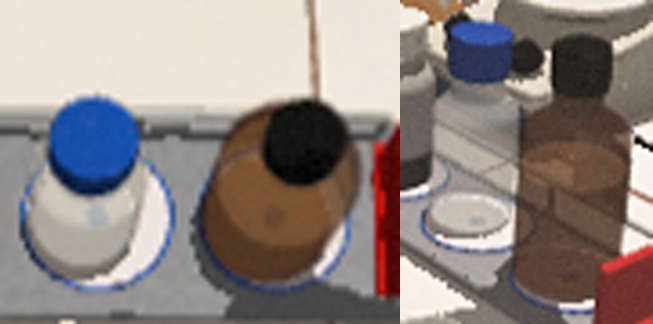

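Measured offsets are amber about (-4, +2) mm and blue about (-2, +3) mm. White and red are within about 2 mm. There is plenty of time left, so I'll regrip amber and re-centre it.

>>> {"name": "arm_command", "arguments": {"commands": [0,-55,-18,0,100,0,-55,-18,0,100,0,-55,-18,0,100,0,-55,-14,0,100,0,0,0,0,100]}}

```text
clock: 20.82
tool_pos: [0.5978, -0.145, 0.2767]
orientation: [-167.7, 86.0, 13.2]
force: [-0.9, 0.4, 0.5]
opening: 0.0876
```

>>> {"name": "arm_command", "arguments": {"commands": [55,-4,-6,0,100,45,0,0,0,100]}}

```text
clock: 21.08
tool_pos: [0.614, -0.1361, 0.1805]
orientation: [-169.5, 85.4, 11.7]
force: [-0.3, -1.0, -0.6]
opening: 0.088
```

>>> {"name": "arm_command", "arguments": {"commands": [12,3,3,0,60,0,0,0,0,0,0,0,0,0,0,0,0,0,0,0,0,0,0,0,0]}}

```text
clock: 21.7
tool_pos: [0.6124, -0.1391, 0.1705]
orientation: [-170.2, 85.3, 11.1]
force: [0.2, 0.1, -0.2]
opening: 0.0432
```

>>> {"name": "arm_command", "arguments": {"commands": [0,0,0,0,0,0,0,0,0,0]}}

```text
clock: 21.95
tool_pos: [0.6122, -0.1391, 0.1709]
orientation: [-170.0, 85.3, 11.3]
force: [-0.9, 1.3, -1.3]
opening: 0.0353
```

>>> {"name": "arm_command", "arguments": {"commands": [-10,2,-4,0,0,0,0,0,0,0]}}

```text
clock: 22.2
tool_pos: [0.6148, -0.1412, 0.1807]
orientation: [-169.4, 85.5, 11.9]
force: [0.8, -0.3, -5.0]
opening: 0.0356
```

>>> {"name": "arm_command", "arguments": {"commands": [9,0,-1,0,0,1,0,0,0,0]}}

```text
clock: 22.45
tool_pos: [0.6167, -0.1411, 0.1708]
orientation: [-169.7, 85.4, 11.6]
force: [-3.2, 0.2, 6.0]
opening: 0.0356
```

>>> {"name": "arm_command", "arguments": {"commands": [0,0,0,0,100,0,0,0,0,100,0,0,0,0,100,0,0,0,0,100,-60,0,0,0,100]}}

```text
clock: 23.08
tool_pos: [0.6104, -0.1417, 0.2265]
orientation: [-168.2, 85.9, 13.1]
force: [1.5, 0.3, 0.0]
opening: 0.0797
```

>>> {"name": "arm_command", "arguments": {"commands": [0,-45,0,0,100,0,-45,0,0,100,0,0,0,0,100]}}

```text
clock: 23.45
tool_pos: [0.6113, -0.0504, 0.2341]
orientation: [-169.8, 85.3, 11.4]
force: [-0.6, 0.1, -0.2]
opening: 0.0875
```

>>> {"name": "arm_command", "arguments": {"commands": [45,-5,1,0,100,38,0,0,0,100]}}

```text
clock: 23.7
tool_pos: [0.6196, -0.0434, 0.1536]
orientation: [-170.2, 84.8, 11.2]
force: [0.4, 0.2, -0.9]
opening: 0.0873
```

>>> {"name": "arm_command", "arguments": {"commands": [11,0,2,0,60,0,0,0,0,0,0,0,0,0,0,0,0,0,0,0,0,0,0,0,0]}}

```text
clock: 24.32
tool_pos: [0.6191, -0.0447, 0.1437]
orientation: [-170.6, 84.8, 10.6]
force: [-0.0, 0.3, 0.0]
opening: 0.0431
```

>>> {"name": "arm_command", "arguments": {"commands": [0,0,0,0,0,0,0,0,0,0]}}

```text
clock: 24.58
tool_pos: [0.6189, -0.0447, 0.144]
orientation: [-170.5, 84.8, 10.8]
force: [-0.6, 0.2, -1.8]
opening: 0.0418
```

>>> {"name": "arm_command", "arguments": {"commands": [-9,3,0,0,0,0,0,0,0,0]}}

```text
clock: 24.82
tool_pos: [0.618, -0.0481, 0.1535]
orientation: [-170.5, 84.8, 10.8]
force: [0.7, -0.0, -1.2]
opening: 0.0413
```

>>> {"name": "arm_command", "arguments": {"commands": [9,0,0,0,0,1,0,0,0,0]}}

```text
clock: 25.08
tool_pos: [0.6195, -0.0479, 0.1436]
orientation: [-170.6, 84.7, 10.7]
force: [-0.0, 0.6, 2.9]
opening: 0.0414
```

Light contact (2.9 N), so the bottle is on the mark. Releasing, then rising and clearing away.

>>> {"name": "arm_command", "arguments": {"commands": [0,0,0,0,100,0,0,0,0,100,0,0,0,0,100,0,0,0,0,100,-55,0,0,0,100]}}

```text
clock: 25.7
tool_pos: [0.6116, -0.049, 0.1939]
orientation: [-170.1, 85.3, 11.1]
force: [0.9, -0.6, 1.7]
opening: 0.085
```

>>> {"name": "arm_command", "arguments": {"commands": [-55,0,0,0,100,0,58,15,0,100,0,60,15,0,100,0,60,15,0,100,0,60,15,0,100]}}

```text
clock: 26.32
tool_pos: [0.5558, -0.2907, 0.2484]
orientation: [-171.9, 84.6, 9.8]
force: [0.8, 0.8, -0.1]
opening: 0.0876
```

>>> {"name": "arm_command", "arguments": {"commands": [0,55,0,0,100,0,40,0,0,100,0,0,0,0,100]}}

```text
clock: 26.7
tool_pos: [0.5565, -0.3928, 0.2466]
orientation: [-171.9, 84.7, 9.6]
force: [-0.1, 0.0, -0.1]
opening: 0.0876
```

```bash
python3 - <<'E'
from ov import *
o=get_obs();print(o["tool_pos"],o["orientation"],o["force"])
ob=[]
for (x,y),n in zip([(.6143,-.1415),(.618,-.047),(.622,.0475),(.6255,.143)],["amber","blue","white","red"]):
    h,rc,zc,rb=B[n];ob+=[(x,y,.016+h,rc)]
draw(snapshot("top"),ob,180,130,200,80,4,"pics/a.png")
draw(snapshot("scene"),ob,240,140,150,105,2.6,"pics/b.png")
a=cv2.imread("pics/a.png");b=cv2.imread("pics/b.png");b=cv2.copyMakeBorder(b,0,0,0,a.shape[1]-b.shape[1],0)
cv2.imwrite("pics/p10.png",np.vstack([a,b]))
E
```

```text
[ 0.5565254  -0.39279297  0.2465899 ] [-171.87320889   84.66506671    9.62591358] [-0.13008279  0.04656163 -0.07962187]
```

View pics/p10.png

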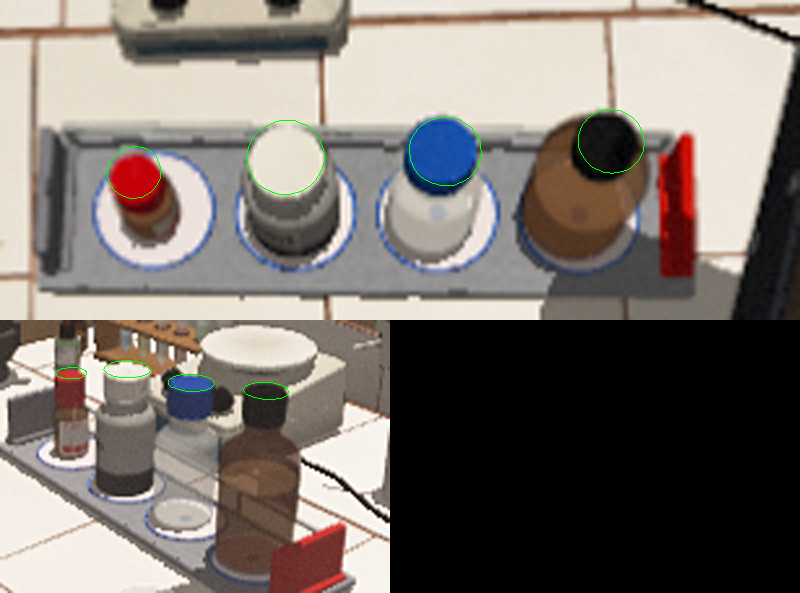

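All four caps now sit within about 2–3 mm of their mark-centred outlines: blue (442,152) against (445,151), amber (606,143) against (611,141). The bottles are upright and the arm is clear, so I'm handing in.

```bash
python3 -c "
from plant import *
print(close_job())"
```

```text
the job is handed in; nothing more can be done
None
```

All four bottles are back on the rack in height order from the red end stop: amber on mark_1, blue on mark_2, white on mark_3, red on mark_4. I placed the shortest first, then lifted and re-centred amber and blue, which had landed about 4 mm off. I handed the job in at about 27 s, with the gripper open and clear.

- **Final checks:** both cameras show every bottle upright, with its cap within about 2–3 mm of the outline centred on its mark. The wrist force read about zero, and the largest reading after any move was 27 N.
- **Disagreements:** the two cameras differed by up to about 5 mm on blue's position at the check before I re-centred it (8 mm on amber at the start). The positions I used are compromises between the two views.
- **Tool tilt:** the tool crept to about 5° off vertical over the run. It changed little while each bottle was held, and no bottle looked tilted in the pictures I took.

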